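Drum laid in its cradle, full toner canister found by weight and held up

ROBOT

A 6-joint arm with a two-finger parallel gripper is mounted at the origin on the work surface. World frame = base frame: x ahead of the robot, y to its left, z up, the work surface at z = 0. Lengths are in m, angles in rad, forces in N, time in s.
With the tool pointing down it reaches from about 0.325 to 0.9 m from the base axis. Payload 3.5 kg.
Tool frame: the origin (TCP) lies midway between the tips of the shut fingers; the grasp point (between the pads) lies 19 mm behind it (bot.hold_point_z is the z of the grasp point in the tool frame, in m); z points along the fingers, y is the line along which they close (so a half turn about z gives the same grasp; the last joint's range is limited). The gripper opens to 85 mm and grips with 20 to 120 N. Pads are 22 mm wide; open, the fingers measure 114 mm over their backs; the gripper's body (76 mm by 85 mm) begins 54 mm behind the grasp point. The pads swing forward as they close: fully open they stand 13 mm farther back than shut.
Start: joints at [-1.317, 0.276, -0.026, 1.268, 0, 1.467], TCP at [0.218, -0.586, 0.231] pointing down, gripper open.
Joint ranges: [-3.12, 3.12], [-0.85, 1.88], [-1.08, 1.24], [-1.95, 2.15], [-1.57, 1.53], [-3.14, 3.14]. Speed limits (rad/s): [2.57, 2.57, 3.14, 3.14, 3.14, 3.14].

INTERFACE

Orientations are given as a unit quaternion [w, x, y, z].
In Python, from workcell import status, cams, sign_off, nets, bot gives the robot as it stands.
- The arm moves only by the tool arm_command, never from a script. Its argument "deltas" is a list of rows, each a list of 3 entries, a list of its own where there are three numbers: the finger opening in cm, from 0 to 8.54, then the shift along the tool's x, y, z in cm, then the turn, a rotation vector about the tool's x, y, z in degrees. In form: [[jaw, [dx, dy, dz], [rx, ry, rz]], ...]. A call has 1 to 10 rows; each row shifts and turns the commanded pose from where the row before left it, along the tool's axes as they then stand; what a row does not reach is not made up. A row lasts 1/8 s, in which the tool goes at most 62.5 mm and 10.7 degrees, less where a joint would pass 70% of its speed; a pose out of reach is approached as far as the arm can. A call is refused whole if a number of a shift passes 6.25 or a number of a turn 10.7, either way. A call with a gripper value outside its range is refused whole. The fingers move at their own pace and stop on an object; "squeeze" is the grip in N (left out, the last holds). Time passes only in rows, so rows that do not move let the fingers close. It gives the time, the measured TCP pose, the force, the opening and the grip force at its end, in the units of the state.
- status.get_obs(): the state, without advancing time (a new reading comes with each control period).
- cams.read_camera(name): name is "scene" or "top" or "wrist"; returns (picture, depth): 384x512x3 uint8, red, green, blue; 384x512 float32, m along the optical axis (not along the pixel's ray), 0 where there is no reading.
- cams.camera_params(name): a dict with "fovy" (degrees; the focal length in pixels is half the picture's height over the tangent of half this angle, whatever the lens; pixels are square), "cx", "cy" (the principal point, pixels), "extrinsics" (4x4, takes a point from world to camera coordinates). Camera axes: x right, y down, z forward; pixel columns grow to the right and rows downward; lengths in m; the calibration is good to about 2 mm. A picture is of the moment at which its call begins: read the wrist's pose just before it. camera_params takes no time and is no camera call; for the wrist camera it gives the pose at the moment of the call.
- sign_off(): hands the job in; it is judged then, once.
Trained networks look in the newest picture that a camera, given by its name, has taken for a name from the list of things; names that differ only in an ending like _2 or _b are one class to them, and where a whole thing is asked for, a point or a joint stands for the part that bears it (a point fixed in the world has none). Each returns a list of dicts, best first, with "confidence" (0 to 1); they miss things now and then, are a little off and sometimes report something else, mostly with a low value. They report only what shows in the picture. A call takes as long as a camera call. They do not tell look-alikes from the thing itself.
- nets.search_frame(camera, name): "rect" ([left, top, right, bottom] in pixels, round what is visible of it).
- nets.masks_of(camera, name): "region" (384x512 bool, what is visible of it) and "rect" ([left, top, right, bottom] in pixels, round what is visible of it).
The state is a dict: "clock": time; "joints": joint angles; "joint_velocities": joint speeds; "effort": joint torques, N m; "eef_pos": TCP position; "orientation": TCP orientation; "force": force on the tool from outside, world axes, zero at the start; "torque": the same for the moment, N m; "opening": finger opening in m; "gripper_force": force on a finger pad.
Only numpy, scipy, OpenCV 4.12 (cv2) and the standard library are available. Lean on these libraries where they do the work, as an engineer would, in place of code of your own. Each camera call takes 0.05 s, during which the arm holds its last target. There are 200 camera calls.

TASK

Get the parts ready for servicing the office printer: first lay the green drum roller, which stands on end, gently on its side in the orange V-cradle, centred along it, and let go of it. Then heft the three identical toner canisters one by one, first the end one farthest from the cradle, then the middle one, then the one nearest the cradle, lifting each only a few centimetres, and leave the two lighter ones standing on the blue mat; hold the heaviest, the full one, upright with its underside about 20 cm above the desk, and finish while still holding it. Leave the mug, stapler and tape dispenser where they are.

Things in the scene. Friction and masses are not known exactly. Their poses are not given: they have to be found in the camera images.
- canister_1: one of three outwardly identical closed toner canisters: aluminium cylinder 60 mm in diameter, blue band, 88 mm tall, plus a black cap 34 mm wide, 10 mm high. Origin: centre of its underside, at z = 0.002 on the mat; z up. Exactly one of the three is full (0.58 to 0.75 kg), and its place in the row changes; the other two are part-used (0.2 to 0.32 kg each).
- canister_2: one of three outwardly identical closed toner canisters: aluminium cylinder 60 mm in diameter, blue band, 88 mm tall, plus a black cap 34 mm wide, 10 mm high. Origin: centre of its underside, at z = 0.002 on the mat; z up. Exactly one of the three is full (0.58 to 0.75 kg), and its place in the row changes; the other two are part-used (0.2 to 0.32 kg each).
- canister_3: one of three outwardly identical closed toner canisters: aluminium cylinder 60 mm in diameter, blue band, 88 mm tall, plus a black cap 34 mm wide, 10 mm high. Origin: centre of its underside, at z = 0.002 on the mat; z up. Exactly one of the three is full (0.58 to 0.75 kg), and its place in the row changes; the other two are part-used (0.2 to 0.32 kg each).
- mat: blue-topped desk mat, fixed, 200 mm (its x) by 380 mm (its y), 2 mm thick, origin at the centre of its underside. The canisters stand in a row along its y axis, about 115 mm apart, within 12 mm of the mat's x = 0 line; the mat's +y end is the one farthest from the cradle.
- roller: printer drum roller: plain cylinder 40 mm in diameter, 180 mm long, green with black ends, 0.2 to 0.31 kg, balanced about its middle. It starts standing on end. Origin at the centre of the end it stands on, z along its axis (up at the start). Either end may point either way in the cradle.
- roller_mid (a point): the middle of the roller, on its axis, 90 mm from either end
- cradle: fixed cradle for a roller lying along its x axis: grey base plate 170 mm (x) by 76 mm, 8 mm thick, two orange V-blocks, 14 mm thick, centred at x = +70 and -70 mm; the 126 mm between them is clear down to the plate. V arms slope 45 degrees, reach 46 mm above the desk, 60 mm across outside. Origin: centre of the plate's underside.
- cradle_axis (a point): the middle of the axis of a roller lying fully home in the cradle: 50 mm above the desk, over the cradle's origin; axes as the cradle's. The lying roller's underside is 30 mm above the desk
- mug: white mug, 76 mm in diameter, 85 mm tall, handle towards its +y; bystander, origin at the centre of its underside
- stapler: red and black stapler, 36 mm (x) by 135 mm (y), 45 mm tall; bystander, origin at the centre of its underside
- tape_dispenser: black tape dispenser with a clear roll, 60 mm (x) by 130 mm (y), 72 mm tall; bystander, origin at the centre of its underside
Not all that is in view belongs to the job. Leave any purple or red look-alike of the canister_3 alone. What is shaped like the canister_1 but purple is not meant.

How it is judged:
On the way, in this order (a step that is already met when the one before it is completed fails the run):
1. the roller lies on its side in the cradle, let go and at rest (x of roller_mid in the frame of cradle_axis between -0.03 and 0.03 m and y of roller_mid in the frame of cradle_axis between -0.008 and 0.008 m and z of roller_mid in the frame of cradle_axis between -0.008 and 0.008 m and angle between the z axis of roller and the x axis of cradle, either way round below 0.12 rad and linear speed of roller below 0.03 m/s and contact force between roller and the fingers below 0.1 N), for 0.3 s.
2. the canister at the end farthest from the cradle (the mat's +y end) is lifted off the mat (((height (world z) of canister_1 above 0.012 m and contact force between canister_1 and the fingers above 1 N and y of canister_1 in the frame of mat above 0.07 m) or (height (world z) of canister_3 above 0.012 m and contact force between canister_3 and the fingers above 1 N and y of canister_3 in the frame of mat above 0.07 m) or (height (world z) of canister_2 above 0.012 m and contact force between canister_2 and the fingers above 1 N and y of canister_2 in the frame of mat above 0.07 m))), for 0.1 s.
3. the canister in the middle of the row is lifted off the mat (((height (world z) of canister_1 above 0.012 m and contact force between canister_1 and the fingers above 1 N and y of canister_1 in the frame of mat between -0.05 and 0.05 m) or (height (world z) of canister_3 above 0.012 m and contact force between canister_3 and the fingers above 1 N and y of canister_3 in the frame of mat between -0.05 and 0.05 m) or (height (world z) of canister_2 above 0.012 m and contact force between canister_2 and the fingers above 1 N and y of canister_2 in the frame of mat between -0.05 and 0.05 m))), for 0.1 s.
4. the canister at the end nearest the cradle is lifted off the mat (((height (world z) of canister_1 above 0.012 m and contact force between canister_1 and the fingers above 1 N and y of canister_1 in the frame of mat below -0.07 m) or (height (world z) of canister_3 above 0.012 m and contact force between canister_3 and the fingers above 1 N and y of canister_3 in the frame of mat below -0.07 m) or (height (world z) of canister_2 above 0.012 m and contact force between canister_2 and the fingers above 1 N and y of canister_2 in the frame of mat below -0.07 m))), for 0.1 s.
5. the heaviest canister is held up in the fingers (height (world z) of canister_2 above 0.14 m and angle between canister_2's own z axis and vertical below 0.26 rad and contact force between canister_2 and the fingers above 1 N), for 0.3 s.
At the end, for the whole second after the job is handed in: Heaviest canister held still, underside over 140 mm up, within 15 degrees of upright, touching nothing but the gripper; the other two stand on the mat; roller lies released in the cradle (its middle within 30 mm along, 8 mm across and in height, 7 degrees) (all of step 1 and all of step 5 and linear speed of canister_2 below 0.05 m/s and contact force between canister_2 and canister_1 below 0.1 N and contact force between canister_2 and canister_3 below 0.1 N and contact force between canister_2 and roller below 0.1 N and contact force between canister_2 and cradle below 0.1 N and contact force between canister_2 and mug below 0.1 N and contact force between canister_2 and stapler below 0.1 N and contact force between canister_2 and tape_dispenser below 0.1 N and angle between each of canister_1, canister_3's own z axis and vertical below 0.1 rad and linear speed of each of canister_1, canister_3 below 0.03 m/s and x of canister_1 in the frame of mat between -0.1 and 0.1 m and y of canister_1 in the frame of mat between -0.19 and 0.19 m and height (world z) of each of canister_1, canister_3 below 0.008 m and x of canister_3 in the frame of mat between -0.1 and 0.1 m and y of canister_3 in the frame of mat between -0.19 and 0.19 m); the arm keeps its last pose, push and grip.
It fails at once if the mug, stapler or tape dispenser is shoved more than 30 mm (distance of any of mug, stapler, tape_dispenser from where it was at the start of the episode above 0.03 m).
It fails at once if a lighter canister is lifted more than 110 mm instead of a few centimetres (height (world z) of any of canister_1, canister_3 above 0.11 m).
It fails at once if a canister is tipped over (angle between any of canister_1, canister_3, canister_2's own z axis and vertical above 0.8 rad).
It fails at once if the roller is dropped (falls free of the fingers faster than a 20 mm drop gives) (contact force between roller and the fingers below 0.1 N and linear speed of roller above 0.65 m/s).
It also fails if it takes over 72 s, if anything falls off the work surface, if the arm or the gripper's body presses on something with over 40 N, if the wrist force passes 120 N, or if a joint passes its speed limit or range.

## Working session

There is one attempt and no reset: what is moved stays moved. The work goes in short steps, Python scripts to look and compute and a tool call to move; the robot and the scene stay as the last step left them, time stands still between calls to the robot, and variables do not carry over. Pictures are saved under pics/ and viewed, at most 10 in all, crops included, and the job is handed in when it is done.

Besides the shell and the picture viewer there is one more tool, called after "Request:" in YAML: its name, and indented under it one key for each argument. arm_command: Moves the arm, as the interface text tells. Its arguments: {"type":"object","properties":{"deltas":{"type":"array","items":{"type":"array"}},"squeeze":{"type":"number"}},"required":["deltas"]}

```bash
mkdir -p pics; ls
cat > h.py <<'E'
import numpy as np,cv2
from workcell import status,cams,nets,bot,sign_off
def pts(name,depth,mask=None):
    p=cams.camera_params(name);f=192/np.tan(np.radians(p['fovy'])/2)
    v,u=np.indices(depth.shape)
    c=np.stack([(u-p['cx'])/f*depth,(v-p['cy'])/f*depth,depth],-1)
    E=np.array(p['extrinsics']);w=(c-E[:3,3])@E[:3,:3]
    return w
E
python3 - <<'E'
from h import *
o=status.get_obs();print(o)
ims=[]
for n in ['scene','top']:
    im,d=cams.read_camera(n);W=pts(n,d);print(n,cams.camera_params(n))
    np.savez(n,im=im,d=d,W=W)
    im=im.copy()
    for k in ['canister_1','roller','cradle','mat','mug','stapler','tape_dispenser']:
        for r in nets.masks_of(n,k):
            m=r['region']&(d>0)
            if m.sum()<5: continue
            q=W[m];print(k,round(r['confidence'],2),np.round(r['rect']),'med',np.median(q,0).round(3),'lo',np.percentile(q,2,axis=0).round(3),'hi',np.percentile(q,98,axis=0).round(3))
    cv2.imwrite(f'pics/{n}.png',im[...,::-1])
E
```

```text
pics
{'clock': 0.0, 'joints': array([-1.31738599e+00,  2.77173696e-01, -2.79178743e-02,  1.26796378e+00,
        1.26955828e-06,  1.46741939e+00]), 'joint_velocities': array([-1.82109522e-03,  7.48875035e-04, -1.15315168e-03,  9.15737199e-04,
        3.39794308e-04, -7.17714839e-05]), 'effort': array([ 7.84563872e-04, -4.45504904e+01,  2.95206034e+01,  1.61561568e-02,
       -7.64002016e-05,  4.66298872e-06]), 'eef_pos': array([ 0.21809851, -0.58487732,  0.23011698]), 'orientation': array([-1.12638037e-03,  9.84129382e-01,  1.77448822e-01, -8.40196298e-05]), 'force': array([-0.08481257, -0.48602637,  0.22415049]), 'torque': array([ 0.01941532,  0.06095562, -0.03310087]), 'gripper_force': 0.0, 'opening': 0.08597185098710604}
scene {'fovy': 54.53207536189361, 'cx': 262.7695680619696, 'cy': 196.2019175021215, 'extrinsics': array([[ 0.83684987,  0.5471858 ,  0.01643177, -0.53353593],
       [ 0.37592696, -0.55259399, -0.74385402, -0.09979638],
       [-0.39794626,  0.62867129, -0.6681401 ,  1.25626328],
       [ 0.        ,  0.        ,  0.        ,  1.        ]])}
canister_1 0.89 [219. 
[... 2450 characters left out ...]
] lo [ 0.539 -0.074  0.011] hi [ 0.574 -0.039  0.182]
cradle 0.73 [382. 190. 410. 247.] med [ 0.538 -0.32   0.008] lo [ 0.461 -0.357  0.003] hi [ 0.617 -0.285  0.042]
mat 0.72 [155. 132. 291. 239.] med [0.547 0.212 0.002] lo [ 0.437  0.039 -0.003] hi [0.68  0.407 0.007]
mug 0.74 [265. 231. 293. 263.] med [0.389 0.016 0.007] lo [ 0.347 -0.018 -0.001] hi [0.428 0.059 0.087]
mug 0.24 [176. 153. 197. 180.] med [0.575 0.328 0.089] lo [0.553 0.306 0.006] hi [0.609 0.362 0.103]
stapler 0.7 [264. 111. 302. 140.] med [0.77  0.067 0.041] lo [0.747 0.005 0.004] hi [0.798 0.129 0.048]
tape_dispenser 0.55 [328. 117. 370. 148.] med [ 0.772 -0.135  0.023] lo [ 0.747 -0.197  0.005] hi [ 0.812 -0.075  0.072]
```

Run:
```python
from h import *
D={n:np.load(n+'.npz') for n in ['scene','top']}
a=cv2.resize(D['top']['im'][80:300,90:430],None,fx=2.3,fy=2.3,interpolation=cv2.INTER_CUBIC)
cv2.imwrite('pics/topcrop.png',a[...,::-1])
P=np.concatenate([D[n]['W'][D[n]['d']>0] for n in D]);C=np.concatenate([D[n]['im'][D[n]['d']>0] for n in D])
hsv=cv2.cvtColor(C[None],cv2.COLOR_RGB2HSV)[0].astype(int)
cz=[]
from scipy.optimize import least_squares
def circ(q,r):
    s=least_squares(lambda c:np.hypot(*(q-c).T)-r,q.mean(0),loss='soft_l1',f_scale=.002);return s.x
for c in [(.575,.328),(.553,.218),(.531,.111)]:
  for n in D:
    W=D[n]['W'].reshape(-1,3);near=np.hypot(*(W[:,:2]-c).T)<.05
    cap=W[near&(W[:,2]>.094)];side=W[near&(W[:,2]>.015)&(W[:,2]<.082)]
    print(n,c,'cap',len(cap),cap[:,:2].mean(0).round(4),'side',circ(side[:,:2],.03).round(4))
for n in D:
    W=D[n]['W'].reshape(-1,3);near=np.hypot(*(W[:,:2]-(.552,-.056)).T)<.05
    t=W[near&(W[:,2]>.174)];s=W[near&(W[:,2]>.02)&(W[:,2]<.17)]
    print(n,'roller top',t.mean(0).round(4),circ(s[:,:2],.02).round(4))
    for nm,c,zr in [('mat',(.55,.22),(-.01,.01)),('cradle',(.54,-.325),(-.01,.06))]:
        W=D[n]['W'].reshape(-1,3);h=cv2.cvtColor(D[n]['im'],cv2.COLOR_RGB2HSV).reshape(-1,3).astype(int)
        near=(np.hypot(*(W[:,:2]-c).T)<.26 if nm=='mat' else np.hypot(*(W[:,:2]-c).T)<.12)&(W[:,2]>zr[0])&(W[:,2]<zr[1])
        col=(h[:,0]>95)&(h[:,0]<125)&(h[:,1]>90) if nm=='mat' else (h[:,0]>5)&(h[:,0]<22)&(h[:,1]>140)
        q=W[near&col]
        (cx,sz,an)=cv2.minAreaRect(q[:,:2].astype(np.float32));print(n,nm,len(q),np.round(cx,4),np.round(sz,4),an)
        if nm=='cradle':
            for sgn in (0,1):
                b=q[(q[:,0]>.54)==sgn];print(b.mean(0).round(4),((b.min(0)+b.max(0))/2).round(4))
```

```text
scene (0.575, 0.328) cap 67 [0.5853 0.3297] side [0.5831 0.3333]
top (0.575, 0.328) cap 112 [0.5821 0.3343] side [0.5828 0.3354]
scene (0.553, 0.218) cap 75 [0.5622 0.218 ] side [0.5603 0.2217]
top (0.553, 0.218) cap 105 [0.5593 0.2229] side [0.56   0.2235]
scene (0.531, 0.111) cap 86 [0.5406 0.1075] side [0.5383 0.1101]
top (0.531, 0.111) cap 110 [0.537  0.1116] side [0.5379 0.1121]
scene roller top [ 0.5615 -0.0637  0.1796] [ 0.5587 -0.0605]
scene mat 2934 [0.5599 0.2212] [0.374  0.1944] 73.99645233154297
scene cradle 465 [ 0.5304 -0.3149] [0.1796 0.0769] 4.576759338378906
[ 0.475  -0.329   0.0308] [ 0.4605 -0.3213  0.0226]
[ 0.6149 -0.317   0.0313] [ 0.6036 -0.309   0.0227]
top roller top [ 0.5582 -0.0586  0.1794] [ 0.559  -0.0591]
top mat 5877 [0.5612 0.2228] [0.3761 0.1957] 74.1552963256836
top cradle 3560 [ 0.541  -0.3246] [0.2367 0.2391] 9.33889102935791
[ 0.4835 -0.3247  0.0016] [ 0.4802 -0.3251  0.02  ]
[ 0.5945 -0.3264  0.0017] [ 0.5999 -0.3252  0.0188]
```

View pics/topcrop.png

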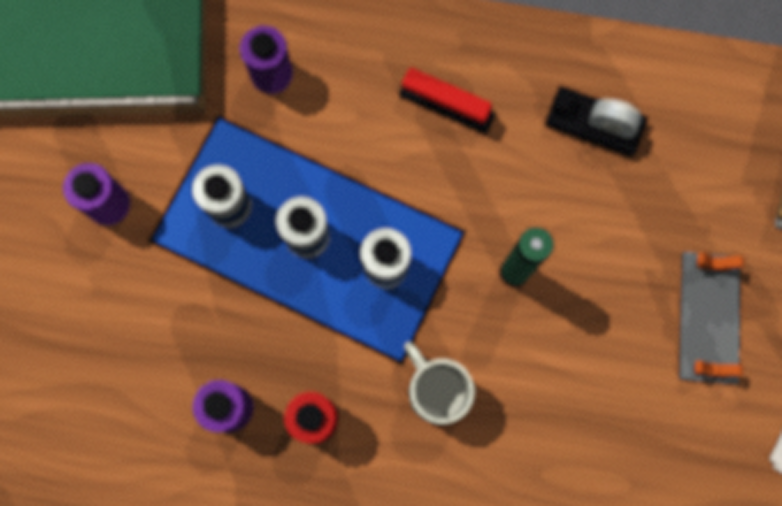

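View pics/scene.png

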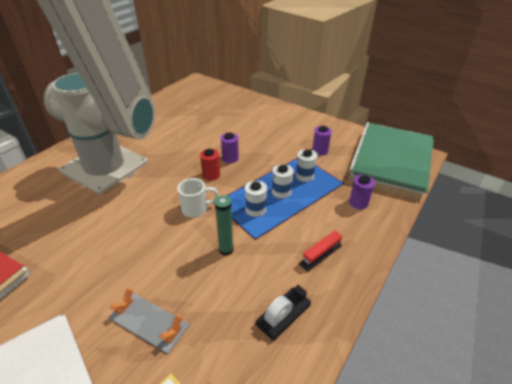

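The row of three silver canisters with a blue band, at crop pixels (218,187), (302,220) and (386,254), stands on the blue mat, so these are the ones meant. The purple ones at (265,45), (88,187) and (220,405) and the red one at (310,417) stand off the mat and are look-alikes. The green roller is at (527,255), the cradle at (712,317) and the mug at (441,390).

```bash
cat >> h.py <<'E'
from scipy.spatial.transform import Rotation as Ro
def rt(q): return Ro.from_quat(np.r_[q[1:],q[0]])
def tool(head,p):  # heading deg of tool x; p deg below horizontal, pointing fwd
    h=np.radians(head);base=np.array([[np.cos(h),np.sin(h),0],[np.sin(h),-np.cos(h),0],[0,0,-1]]).T
    # columns x,y,z
    x=[np.cos(h),np.sin(h),0];y=[np.sin(h),-np.cos(h),0];z=[0,0,-1]
    return Ro.from_matrix(np.array([x,y,z]).T)*Ro.from_rotvec([0,90-p,0],degrees=True)
def plan(T,R,n,jaw,frm=None):
    o=status.get_obs();p0,R0=frm or (o['eef_pos'],rt(o['orientation']))
    rv=(R0.inv()*R).as_rotvec(degrees=True);print('dist',np.round(T-p0,3),'rotvec',rv.round(1))
    rv=np.round(rv/n,1);P=np.array(p0);Rc=R0;rows=[]
    for i in range(n):
        d=np.round(Rc.inv().apply((T-P)/(n-i))*100,1)
        rows.append([jaw,d.tolist(),rv.tolist()]);P=P+Rc.apply(d/100);Rc=Rc*Ro.from_rotvec(rv,degrees=True)
    print(str(rows).replace(' ',''));return P,Rc
def show():
    o=status.get_obs();R=rt(o['orientation']);print(round(o['clock'],2),o['eef_pos'].round(4),'x',R.apply([1,0,0]).round(3),'z',R.apply([0,0,1]).round(3),'F',o['force'].round(2),'op',round(o['opening'],4),round(o['gripper_force'],1),o['joints'].round(2))
E
python3 - <<'E'
from h import *
R=tool(20.4,30);z=R.apply([0,0,1]);G=np.array([.559,-.060,.11]);T=G+.021*z-.12*z+[0,0,.02]
print(z,T)
# lateral intermediate
f=plan(np.array([.25,-.40,.24]),R,7,8.5)
plan(T,R,8,8.5,f)
E
```

```text
[ 0.81171001  0.30187225 -0.5       ] [ 0.47864071 -0.08988535  0.1795    ]
dist [0.032 0.186 0.009] rotvec [-0. 60.  0.]
[[8.5,[1.4,-2.3,-0.1],[-0.0,8.6,0.0]],[8.5,[1.3,-2.3,0.1],[-0.0,8.6,0.0]],[8.5,[1.3,-2.3,0.3],[-0.0,8.6,0.0]],[8.5,[1.3,-2.3,0.5],[-0.0,8.6,0.0]],[8.5,[1.2,-2.4,0.6],[-0.0,8.6,0.0]],[8.5,[1.1,-2.3,0.8],[-0.0,8.6,0.0]],[8.5,[0.9,-2.4,1.0],[-0.0,8.6,0.0]]]
dist [ 0.229  0.31  -0.06 ] rotvec [-0.  -0.2  0. ]
[[8.5,[1.4,-2.6,3.9],[-0.0,-0.0,0.0]],[8.5,[1.3,-2.6,3.9],[-0.0,-0.0,0.0]],[8.5,[1.4,-2.6,3.9],[-0.0,-0.0,0.0]],[8.5,[1.3,-2.7,3.9],[-0.0,-0.0,0.0]],[8.5,[1.4,-2.6,3.8],[-0.0,-0.0,0.0]],[8.5,[1.3,-2.7,3.9],[-0.0,-0.0,0.0]],[8.5,[1.4,-2.6,3.8],[-0.0,-0.0,0.0]],[8.5,[1.3,-2.7,3.9],[-0.0,-0.0,0.0]]]
```

Run:
```python
from h import *
f=plan(np.array([.44,-.17,.25]),tool(20.4,90),10,8.5)
R=tool(20.4,30);z=R.apply([0,0,1]);G=np.array([.559,-.060,.11]);T=G+.021*z-.12*z+[0,0,.02]
plan(T,R,8,8.5,f)
```

```text
dist [0.222 0.416 0.019] rotvec [0. 0. 0.]
[[8.5,[3.5,-3.1,-0.2],[0.0,0.0,0.0]],[8.5,[3.5,-3.1,-0.2],[0.0,0.0,0.0]],[8.5,[3.5,-3.1,-0.2],[0.0,0.0,0.0]],[8.5,[3.5,-3.1,-0.2],[0.0,0.0,0.0]],[8.5,[3.5,-3.1,-0.2],[0.0,0.0,0.0]],[8.5,[3.6,-3.1,-0.2],[0.0,0.0,0.0]],[8.5,[3.5,-3.2,-0.2],[0.0,0.0,0.0]],[8.5,[3.6,-3.1,-0.2],[0.0,0.0,0.0]],[8.5,[3.5,-3.2,-0.1],[0.0,0.0,0.0]],[8.5,[3.6,-3.1,-0.2],[0.0,0.0,0.0]]]
dist [ 0.039  0.08  -0.071] rotvec [-0. 60.  0.]
[[8.5,[0.8,-0.8,0.9],[-0.0,7.5,0.0]],[8.5,[0.7,-0.8,1.0],[-0.0,7.5,0.0]],[8.5,[0.5,-0.8,1.1],[-0.0,7.5,0.0]],[8.5,[0.4,-0.8,1.1],[-0.0,7.5,0.0]],[8.5,[0.3,-0.7,1.2],[-0.0,7.5,0.0]],[8.5,[0.1,-0.8,1.2],[-0.0,7.5,0.0]],[8.5,[-0.1,-0.7,1.2],[-0.0,7.5,0.0]],[8.5,[-0.1,-0.8,1.1],[-0.0,7.5,0.0]]]
```

Request:
arm_command:
  deltas:
    - [8.5,[3.5,-3.1,-0.2],[0,0,0]]
    - [8.5,[3.5,-3.1,-0.2],[0,0,0]]
    - [8.5,[3.5,-3.1,-0.2],[0,0,0]]
    - [8.5,[3.5,-3.1,-0.2],[0,0,0]]
    - [8.5,[3.5,-3.1,-0.2],[0,0,0]]
    - [8.5,[3.6,-3.1,-0.2],[0,0,0]]
    - [8.5,[3.5,-3.2,-0.2],[0,0,0]]
    - [8.5,[3.6,-3.1,-0.2],[0,0,0]]
    - [8.5,[3.5,-3.2,-0.1],[0,0,0]]
    - [8.5,[3.6,-3.1,-0.2],[0,0,0]]
  squeeze: 60

```text
clock: 2.05
eef_pos: [0.4406, -0.1686, 0.2506]
orientation: [0.0, 0.984, 0.177, 0.0]
force: [2.1, -0.4, 1.1]
opening: 0.0849
gripper_force: 0.0
```

Request:
arm_command:
  deltas:
    - [8.5,[0.8,-0.8,0.9],[0,7.5,0]]
    - [8.5,[0.7,-0.8,1.0],[0,7.5,0]]
    - [8.5,[0.5,-0.8,1.1],[0,7.5,0]]
    - [8.5,[0.4,-0.8,1.1],[0,7.5,0]]
    - [8.5,[0.3,-0.7,1.2],[0,7.5,0]]
    - [8.5,[0.1,-0.8,1.2],[0,7.5,0]]
    - [8.5,[-0.1,-0.7,1.2],[0,7.5,0]]
    - [8.5,[-0.1,-0.8,1.1],[0,7.5,0]]
    - [8.5,[0,0,0],[0,0,0]]

```text
clock: 3.18
eef_pos: [0.476, -0.0871, 0.1761]
orientation: [-0.091, 0.854, 0.151, 0.49]
force: [0.2, -0.8, -0.8]
opening: 0.0847
gripper_force: 0.0
```

Run:
```python
from h import *
show()
R=tool(20.4,30);z=R.apply([0,0,1]);G=np.array([.559,-.060,.11]);T=G+.021*z
plan(T,R,7,8.5)
```

```text
3.17 [ 0.476  -0.0871  0.1761] x [0.474 0.169 0.864] z [ 0.809  0.304 -0.504] F [ 0.17 -0.76 -0.84] op 0.0847 0.0 [-0.85 -0.18 -1.03  0.17  0.94  2.22]
dist [ 0.1    0.033 -0.077] rotvec [-0.2  0.2 -0.4]
[[8.5,[-0.2,0.1,1.9],[-0.0,0.0,-0.1]],[8.5,[-0.2,0.0,1.8],[-0.0,0.0,-0.1]],[8.5,[-0.2,0.1,1.9],[-0.0,0.0,-0.1]],[8.5,[-0.2,0.0,1.8],[-0.0,0.0,-0.1]],[8.5,[-0.2,0.1,1.9],[-0.0,0.0,-0.1]],[8.5,[-0.2,0.0,1.8],[-0.0,0.0,-0.1]],[8.5,[-0.1,0.1,1.9],[-0.0,0.0,-0.1]]]
```

Request:
arm_command:
  deltas:
    - [8.5,[-0.2,0.1,1.9],[0,0,0]]
    - [8.5,[-0.2,0,1.8],[0,0,0]]
    - [8.5,[-0.2,0.1,1.9],[0,0,0]]
    - [8.5,[-0.2,0,1.8],[0,0,0]]
    - [8.5,[-0.2,0.1,1.9],[0,0,0]]
    - [8.5,[-0.2,0,1.8],[0,0,0]]
    - [8.5,[-0.1,0.1,1.9],[0,0,0]]
    - [8.5,[0,0,0],[0,0,0]]

```text
clock: 4.18
eef_pos: [0.5819, -0.0568, 0.1044]
orientation: [-0.088, 0.852, 0.155, 0.492]
force: [-0.3, 0.1, -0.2]
opening: 0.0852
gripper_force: 0.0
```

Run:
```python
from h import *
show()
im,d=cams.read_camera('scene');W=pts('scene',d)
r=nets.masks_of('scene','roller');print([(x['confidence'],x['rect']) for x in r])
a=cv2.resize(im[120:290,150:340],None,fx=3.5,fy=3.5,interpolation=cv2.INTER_CUBIC);cv2.imwrite('pics/g1.png',a[...,::-1])
```

```text
4.17 [ 0.5819 -0.0568  0.1044] x [0.468 0.177 0.866] z [ 0.811  0.303 -0.5  ] F [-0.31  0.13 -0.16] op 0.0852 0.0 [-0.57  0.18 -1.01 -0.42  0.76  2.55]
[(0.95, [214.1, 195.0, 235.9, 259.4])]
```

View pics/g1.png

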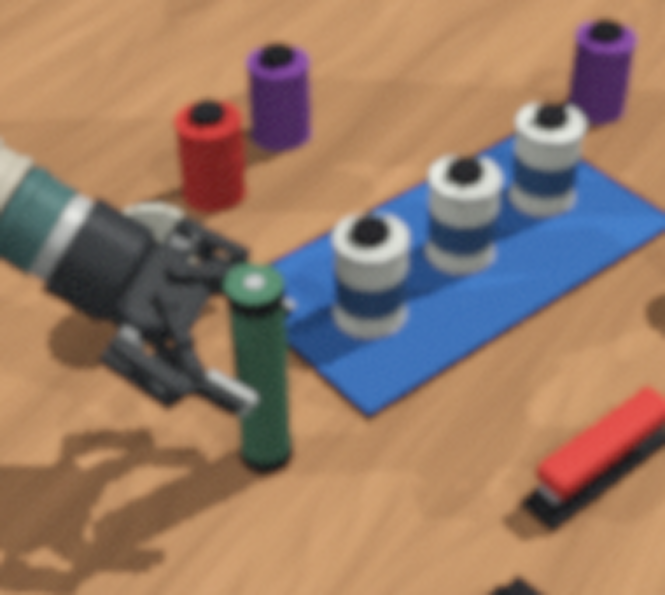

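The roller stands between the open fingers at crop (265,365), so I close on it.

Request:
arm_command:
  deltas:
    - [0,[0,0,0],[0,0,0]]
    - [0,[0,0,0],[0,0,0]]
    - [0,[0,0,0],[0,0,0]]
    - [0,[0,0,0],[0,0,0]]
    - [0,[0,0,0],[0,0,0]]
    - [0,[0,0,0],[0,0,0]]
  squeeze: 70

```text
clock: 5.03
eef_pos: [0.5798, -0.0558, 0.1042]
orientation: [-0.089, 0.852, 0.154, 0.493]
force: [-2.6, 1.4, 5.5]
opening: 0.0386
gripper_force: 69.6
```

Run:
```python
from h import *
show()
o=status.get_obs();R0=rt(o['orientation']);p0=o['eef_pos']
# roller mid in tool frame
np.save('mid.npy',R0.inv().apply(np.array([.559,-.060,.09])-p0));mid=np.load('mid.npy');up=R0.inv().apply([0,0,1]);np.save('up.npy',up);print(mid,up)
f=plan(p0+[0,0,.12],R0,5,0)
R=tool(4.8,120);R2=R
print(R.apply(up))
Tup=np.array([.543,-.322,.13])-R.apply(mid)
print('T',Tup)
# correct so roller exactly along cradle x
plan(Tup,R,12,0,f)
```

```text
5.03 [ 0.5798 -0.0558  0.1042] x [0.467 0.175 0.867] z [ 0.812  0.304 -0.499] F [-2.64  1.37  5.48] op 0.0386 69.6 [-0.57  0.18 -1.01 -0.42  0.77  2.55]
[-0.0227546  -0.00333079 -0.01105554] [ 8.66747318e-01  5.84451132e-06 -4.98747519e-01]
dist [0.   0.   0.12] rotvec [0. 0. 0.]
[[0,[2.1,0.0,-1.2],[0.0,0.0,0.0]],[0,[2.1,0.0,-1.2],[0.0,0.0,0.0]],[0,[2.1,0.0,-1.2],[0.0,0.0,0.0]],[0,[2.1,0.0,-1.2],[0.0,0.0,0.0]],[0,[2.0,0.0,-1.2],[0.0,0.0,0.0]]]
[ 0.99649231  0.08367193 -0.00144564]
T [ 0.55740727 -0.3241327   0.10904832]
dist [-0.022 -0.268 -0.115] rotvec [ -4.5 -89.5  16.8]
[[0,[-1.3,2.0,-0.4],[-0.4,-7.5,1.4]],[0,[-1.3,2.1,-0.2],[-0.4,-7.5,1.4]],[0,[-1.3,2.1,0.0],[-0.4,-7.5,1.4]],[0,[-1.2,2.1,0.2],[-0.4,-7.5,1.4]],[0,[-1.1,2.2,0.4],[-0.4,-7.5,1.4]],[0,[-1.0,2.2,0.5],[-0.4,-7.5,1.4]],[0,[-0.8,2.2,0.6],[-0.4,-7.5,1.4]],[0,[-0.7,2.2,0.8],[-0.4,-7.5,1.4]],[0,[-0.5,2.2,0.9],[-0.4,-7.5,1.4]],[0,[-0.4,2.2,0.9],[-0.4,-7.5,1.4]],[0,[-0.2,2.2,1.0],[-0.4,-7.5,1.4]],[0,[-0.0,2.2,1.0],[-0.4,-7.5,1.4]]]
```

Request:
arm_command:
  deltas:
    - [0,[2.1,0,-1.2],[0,0,0]]
    - [0,[2.1,0,-1.2],[0,0,0]]
    - [0,[2.1,0,-1.2],[0,0,0]]
    - [0,[2.1,0,-1.2],[0,0,0]]
    - [0,[2.0,0,-1.2],[0,0,0]]
    - [0,[0,0,0],[0,0,0]]

```text
clock: 5.78
eef_pos: [0.5801, -0.057, 0.2247]
orientation: [-0.087, 0.852, 0.154, 0.492]
force: [0.2, 0.5, -3.5]
opening: 0.0387
gripper_force: 71.0
```

Request:
arm_command:
  deltas:
    - [0,[-1.3,2.0,-0.4],[-0.4,-7.5,1.4]]
    - [0,[-1.3,2.1,-0.2],[-0.4,-7.5,1.4]]
    - [0,[-1.3,2.1,0],[-0.4,-7.5,1.4]]
    - [0,[-1.2,2.1,0.2],[-0.4,-7.5,1.4]]
    - [0,[-1.1,2.2,0.4],[-0.4,-7.5,1.4]]
    - [0,[-1.0,2.2,0.5],[-0.4,-7.5,1.4]]

```text
clock: 6.52
eef_pos: [0.5661, -0.1918, 0.163]
orientation: [-0.041, 0.986, 0.104, 0.12]
force: [0.8, 0.2, -3.2]
opening: 0.0381
gripper_force: 71.0
```

Request:
arm_command:
  deltas:
    - [0,[-0.8,2.2,0.6],[-0.4,-7.5,1.4]]
    - [0,[-0.7,2.2,0.8],[-0.4,-7.5,1.4]]
    - [0,[-0.5,2.2,0.9],[-0.4,-7.5,1.4]]
    - [0,[-0.4,2.2,0.9],[-0.4,-7.5,1.4]]
    - [0,[-0.2,2.2,1.0],[-0.4,-7.5,1.4]]
    - [0,[0,2.2,1.0],[-0.4,-7.5,1.4]]
    - [0,[0,0,0],[0,0,0]]
    - [0,[0,0,0],[0,0,0]]

```text
clock: 7.52
eef_pos: [0.5567, -0.3239, 0.107]
orientation: [0.013, 0.964, 0.039, -0.264]
force: [-0.5, 1.0, -2.8]
opening: 0.0384
gripper_force: 71.1
```

Run:
```python
from h import *
show()
o=status.get_obs();R=rt(o['orientation'])
print('pred mid',o['eef_pos']+R.apply(np.load('mid.npy')*[1,0,1]),'axis',R.apply(np.load('up.npy')))
for n in ['scene','top']:
    im,d=cams.read_camera(n);W=pts(n,d);h=cv2.cvtColor(im,cv2.COLOR_RGB2HSV)
    m=(h[...,0]>60)&(h[...,0]<90)&(h[...,1]>80)&(d>0)&(np.abs(W[...,0]-.54)<.13)&(np.abs(W[...,1]+.32)<.08)&(W[...,2]>.06)&(W[...,2]<.2)
    q=W[m];c=q.mean(0);u,s,v=np.linalg.svd(q-c,full_matrices=False);t=(q-c)@v[0]
    print(n,m.sum(),'mid surf',(c+v[0]*(t.min()+t.max())/2).round(4),'axis',v[0].round(3),'len',np.ptp(t))
    a=cv2.resize(im[150:350,60:300] if n=='scene' else im[130:290,330:450],None,fx=2.8,fy=2.8);cv2.imwrite(f'pics/c_{n}.png',a[...,::-1])
```

```text
7.53 [ 0.5567 -0.3239  0.107 ] x [ 0.858  0.069 -0.509] z [-0.507 -0.046 -0.861] F [-0.49  0.98 -2.77] op 0.0384 71.1 [-0.5   0.72  0.29  1.6  -0.29  2.63]
pred mid [ 0.54281329 -0.32497938  0.12806907] axis [ 0.99651952  0.08244491 -0.01231617]
scene 785 mid surf [ 0.549  -0.331   0.1404] axis [ 0.999  0.04  -0.037] len 0.16822449329283024<stdin>:8: RuntimeWarning: Mean of empty slice.
  ret = um.true_divide(
Traceback (most recent call last):
IndexError: index 0 is out of bounds for axis 0 with size 0
```

View pics/c_scene.png

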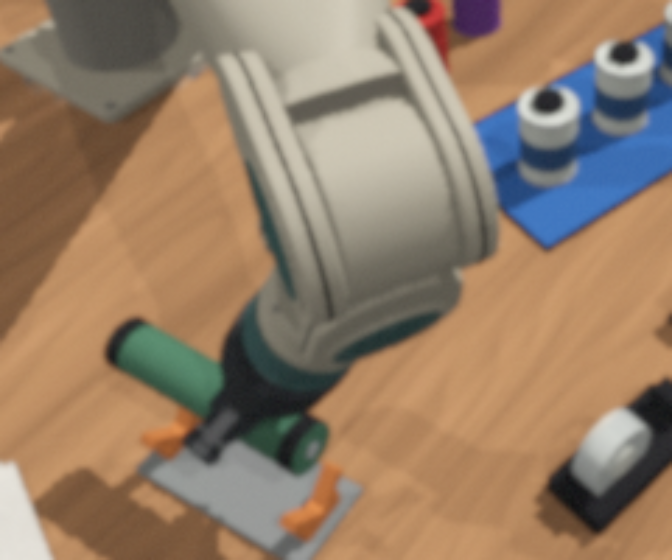

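The roller is held lying above the cradle, with its near end at crop (310,445). I will fit its axis before lowering it.

```bash
cat >> h.py <<'E'
def rollfit():
    from scipy.optimize import least_squares
    im,d=cams.read_camera('scene');W=pts('scene',d);h=cv2.cvtColor(im,cv2.COLOR_RGB2HSV)
    m=(h[...,0]>60)&(h[...,0]<90)&(h[...,1]>80)&(d>0)&(np.abs(W[...,0]-.54)<.13)&(np.abs(W[...,1]+.32)<.08)&(W[...,2]>.02)&(W[...,2]<.2)
    q=W[m]
    def f(a):
        u=np.array([1,a[2],a[3]]);u/=np.linalg.norm(u);v=q-[.543,a[0],a[1]];return np.linalg.norm(np.cross(v,u),axis=1)-.02
    s=least_squares(f,[-.322,q[:,2].max()-.02,.08,0],loss='soft_l1',f_scale=.002).x
    u=np.array([1,s[2],s[3]]);u/=np.linalg.norm(u);c=np.array([.543,s[0],s[1]]);t=(q-c)@u
    print('roller mid',(c+u*(np.percentile(t,.3)+np.percentile(t,99.7))/2).round(4),'u',u.round(3),'len',np.percentile(t,99.7)-np.percentile(t,.3))
E
python3 - <<'E'
from h import *
rollfit()
E
```

```text
roller mid [ 0.5502 -0.338   0.161 ] u [ 0.999  0.027 -0.036] len 0.16720087365822556
```

```bash
sed -i "s/\[-.322,q\[:,2\].max()-.02,.08,0\]/[q[:,1].mean()+.01,q[:,2].mean()-.012,.08,0]/" h.py
python3 - <<'E'
from h import *
rollfit();rollfit()
R=tool(4.8,120);mid=np.load('mid.npy')*[1,0,1]
plan(np.array([.543,-.322,.054])-R.apply(mid),R,5,0)
E
```

```text
roller mid [ 0.5491 -0.3243  0.1277] u [ 0.997  0.07  -0.013] len 0.1665719460466727
roller mid [ 0.5491 -0.3244  0.1279] u [ 0.998  0.068 -0.016] len 0.166526937222325
dist [-0.     0.004 -0.078] rotvec [ 0.3  0.4 -0.3]
[[0,[0.8,-0.1,1.3],[0.1,0.1,-0.1]],[0,[0.8,-0.1,1.3],[0.1,0.1,-0.1]],[0,[0.8,-0.1,1.4],[0.1,0.1,-0.1]],[0,[0.8,-0.0,1.4],[0.1,0.1,-0.1]],[0,[0.7,-0.1,1.3],[0.1,0.1,-0.1]]]
```

Request:
arm_command:
  deltas:
    - [0,[0.7,0,1.3],[0.1,0.2,-0.1]]
    - [0,[0.7,0,1.3],[0.1,0.1,-0.1]]
    - [0,[0.7,0,1.3],[0.1,0.2,-0.1]]
    - [0,[0.7,0,1.3],[0.1,0.1,-0.1]]
    - [0,[0.6,0,1.2],[0.1,0.1,-0.1]]
    - [0,[0,0,0],[0,0,0]]
    - [0,[0,0,0],[0,0,0]]

```text
clock: 8.65
eef_pos: [0.5545, -0.3251, 0.0362]
orientation: [0.008, 0.965, 0.042, -0.258]
force: [0.9, -0.1, -3.1]
opening: 0.0386
gripper_force: 70.9
```

Run:
```python
from h import *
show();rollfit()
```

```text
8.65 [ 0.5545 -0.3251  0.0362] x [ 0.864  0.077 -0.498] z [-0.497 -0.038 -0.867] F [ 0.92 -0.12 -3.11] op 0.0386 70.9 [-0.51  0.77  0.22  1.47 -0.28  2.61]
roller mid [ 0.5635 -0.3237  0.0542] u [0.997 0.078 0.009] len 0.20006770123733775
```

Request:
arm_command:
  deltas:
    - [0,[0.1,0,0.2],[0,0,0]]
    - [0,[0.1,0,0.2],[0,0,0]]
    - [0,[0,0,0],[0,0,0]]
    - [0,[0,0,0],[0,0,0]]

```text
clock: 9.2
eef_pos: [0.5546, -0.3249, 0.0347]
orientation: [0.009, 0.965, 0.042, -0.257]
force: [-0.9, 3.2, 8.1]
opening: 0.0382
gripper_force: 72.3
```

Run:
```python
from h import *
show();rollfit()
```

```text
9.2 [ 0.5546 -0.3249  0.0347] x [ 0.864  0.077 -0.497] z [-0.496 -0.039 -0.867] F [-0.94  3.19  8.15] op 0.0382 72.3 [-0.51  0.77  0.22  1.47 -0.28  2.61]
roller mid [ 0.5653 -0.3234  0.0527] u [0.997 0.077 0.019] len 0.20476100003401285
```

Request:
arm_command:
  deltas:
    - [0,[0,-0.2,0.0],[0,-0.5,0]]
    - [0,[0,0,0.1],[0,-0.4,0]]
    - [0,[0,0,0],[0,0,0]]

```text
clock: 9.62
eef_pos: [0.5544, -0.3229, 0.0331]
orientation: [0.009, 0.963, 0.043, -0.265]
force: [0.9, 3.8, 8.8]
opening: 0.0382
gripper_force: 72.3
```

Run:
```python
from h import *
show();rollfit()
```

```text
9.62 [ 0.5544 -0.3229  0.0331] x [ 0.856  0.077 -0.511] z [-0.509 -0.04  -0.86 ] F [0.89 3.83 8.77] op 0.0382 72.3 [-0.5   0.78  0.23  1.48 -0.28  2.62]
roller mid [ 0.5651 -0.3217  0.0507] u [0.997 0.075 0.006] len 0.20365784626024078
```

Request:
arm_command:
  deltas:
    - [4.2,[0,0,0],[0,0,0]]
    - [4.6,[0,0,0],[0,0,0]]
    - [5.5,[0,0,0],[0,0,0]]
    - [6.5,[0,0,0],[0,0,0]]
    - [6.5,[0,0,0],[0,0,0]]

```text
clock: 10.3
eef_pos: [0.5533, -0.3229, 0.0307]
orientation: [0.008, 0.963, 0.042, -0.265]
force: [0.1, 0.5, 0.6]
opening: 0.0652
gripper_force: 0.0
```

Request:
arm_command:
  deltas:
    - [6.5,[0,0,-0.6],[0,0,0]]
    - [6.5,[0,0,-1.2],[0,0,0]]
    - [6.5,[0,0,-2],[0,0,0]]
    - [6.5,[0,0,-2.5],[0,0,0]]
    - [6.5,[0,0,-3],[0,0,0]]
    - [6.5,[0,0,-3],[0,0,0]]
    - [6.5,[0,0,-3],[0,0,0]]
    - [6.5,[0,0,-3],[0,0,0]]

```text
clock: 11.3
eef_pos: [0.6477, -0.3157, 0.1901]
orientation: [0.009, 0.963, 0.042, -0.265]
force: [1.2, -0.6, 0.6]
opening: 0.0652
gripper_force: 0.0
```

Run:
```python
from h import *
show();rollfit()
# hand to far canister: tool down; heading options
for g in [(.583,.3345),(.560,.2228),(.538,.1115)]: print(np.degrees(np.arctan2(g[1],g[0])),np.hypot(*g))
f=plan(np.array([.52,-.05,.24]),tool(0,90),9,8.5)
```

```text
11.3 [ 0.6477 -0.3157  0.1901] x [ 0.856  0.076 -0.511] z [-0.509 -0.039 -0.86 ] F [ 1.23 -0.55  0.59] op 0.0652 0.0 [-0.44  0.85  0.69  1.89 -0.26  2.68]
roller mid [ 0.5466 -0.3232  0.0498] u [ 0.997  0.082 -0.004] len 0.16574403658152626
29.845325908081 0.6721452595979532
21.69548938360993 0.602693819447321
11.708736563757043 0.5494326619341082
dist [-0.13   0.266  0.047] rotvec [ 1.2 30.4  4.9]
[[8.5,[-1.3,-3.1,0.2],[0.1,3.4,0.5]],[8.5,[-1.3,-3.1,0.1],[0.1,3.4,0.5]],[8.5,[-1.3,-3.0,0.0],[0.1,3.4,0.5]],[8.5,[-1.4,-3.0,-0.1],[0.1,3.4,0.5]],[8.5,[-1.4,-3.0,-0.1],[0.1,3.4,0.5]],[8.5,[-1.4,-3.0,-0.2],[0.1,3.4,0.5]],[8.5,[-1.4,-3.0,-0.3],[0.1,3.4,0.5]],[8.5,[-1.4,-3.0,-0.4],[0.1,3.4,0.5]],[8.5,[-1.4,-3.0,-0.5],[0.1,3.4,0.5]]]
```

Run:
```python
from h import *
f=plan(np.array([.60,.02,.23]),tool(36,90),10,8.5)
plan(np.array([.583,.3345,.18]),tool(74,90),10,8.5,f)
```

```text
dist [-0.05   0.336  0.037] rotvec [ -8.3  29.6 -30.3]
[[8.5,[-0.4,-3.4,-0.2],[-0.8,3.0,-3.0]],[8.5,[-0.2,-3.4,-0.3],[-0.8,3.0,-3.0]],[8.5,[0.0,-3.4,-0.3],[-0.8,3.0,-3.0]],[8.5,[0.2,-3.4,-0.4],[-0.8,3.0,-3.0]],[8.5,[0.4,-3.4,-0.4],[-0.8,3.0,-3.0]],[8.5,[0.6,-3.3,-0.4],[-0.8,3.0,-3.0]],[8.5,[0.8,-3.3,-0.4],[-0.8,3.0,-3.0]],[8.5,[1.0,-3.2,-0.4],[-0.8,3.0,-3.0]],[8.5,[1.2,-3.2,-0.4],[-0.8,3.0,-3.0]],[8.5,[1.5,-3.1,-0.3],[-0.8,3.0,-3.0]]]
dist [-0.017  0.314 -0.05 ] rotvec [  0.   -0.5 -38.3]
[[8.5,[1.7,-2.6,0.5],[0.0,-0.0,-3.8]],[8.5,[1.9,-2.5,0.5],[0.0,-0.0,-3.8]],[8.5,[2.0,-2.4,0.5],[0.0,-0.0,-3.8]],[8.5,[2.2,-2.3,0.5],[0.0,-0.0,-3.8]],[8.5,[2.3,-2.1,0.5],[0.0,-0.0,-3.8]],[8.5,[2.5,-2.0,0.5],[0.0,-0.0,-3.8]],[8.5,[2.6,-1.8,0.5],[0.0,-0.0,-3.8]],[8.5,[2.7,-1.6,0.6],[0.0,-0.0,-3.8]],[8.5,[2.8,-1.5,0.5],[0.0,-0.0,-3.8]],[8.5,[2.8,-1.2,0.6],[0.0,-0.0,-3.8]]]
```

Request:
arm_command:
  deltas:
    - [8.5,[-0.4,-3.4,-0.2],[-0.8,3.0,-3.0]]
    - [8.5,[-0.2,-3.4,-0.3],[-0.8,3.0,-3.0]]
    - [8.5,[0,-3.4,-0.3],[-0.8,3.0,-3.0]]
    - [8.5,[0.2,-3.4,-0.4],[-0.8,3.0,-3.0]]
    - [8.5,[0.4,-3.4,-0.4],[-0.8,3.0,-3.0]]
    - [8.5,[0.6,-3.3,-0.4],[-0.8,3.0,-3.0]]
    - [8.5,[0.8,-3.3,-0.4],[-0.8,3.0,-3.0]]
    - [8.5,[1.0,-3.2,-0.4],[-0.8,3.0,-3.0]]
    - [8.5,[1.2,-3.2,-0.4],[-0.8,3.0,-3.0]]
    - [8.5,[1.5,-3.1,-0.3],[-0.8,3.0,-3.0]]

```text
clock: 12.6
eef_pos: [0.597, 0.0217, 0.2267]
orientation: [-0.005, 0.952, 0.307, 0.002]
force: [1.1, -0.2, 0.1]
opening: 0.0852
gripper_force: 0.0
```

Request:
arm_command:
  deltas:
    - [8.5,[1.7,-2.6,0.5],[0,0,-3.8]]
    - [8.5,[1.9,-2.5,0.5],[0,0,-3.8]]
    - [8.5,[2.0,-2.4,0.5],[0,0,-3.8]]
    - [8.5,[2.2,-2.3,0.5],[0,0,-3.8]]
    - [8.5,[2.3,-2.1,0.5],[0,0,-3.8]]
    - [8.5,[2.5,-2.0,0.5],[0,0,-3.8]]
    - [8.5,[2.6,-1.8,0.5],[0,0,-3.8]]
    - [8.5,[2.7,-1.6,0.6],[0,0,-3.8]]
    - [8.5,[2.8,-1.5,0.5],[0,0,-3.8]]
    - [8.5,[2.8,-1.2,0.6],[0,0,-3.8]]

```text
clock: 13.85
eef_pos: [0.5801, 0.3355, 0.1774]
orientation: [-0.004, 0.8, 0.6, 0.002]
force: [-0.1, -0.1, 0.6]
opening: 0.0848
gripper_force: 0.0
```

Request:
arm_command:
  deltas:
    - [8.5,[0,0,0],[0,0,0]]
    - [8.5,[0,0,0],[0,0,0]]

```text
clock: 14.1
eef_pos: [0.5802, 0.3341, 0.1773]
orientation: [-0.004, 0.801, 0.599, 0.002]
force: [-0.4, 0.0, -0.2]
opening: 0.0853
gripper_force: 0.0
```

Run:
```python
from h import *
show()
f=plan(np.array([.583,.3345,.12]),tool(74,90),3,8.5)
im,d=cams.read_camera('wrist');cv2.imwrite('pics/w1.png',im[...,::-1])
W=pts('wrist',d)
q=W[(W[...,2]>.094)&(W[...,2]<.104)&(d>0)&(im.max(-1)<90)];q=q[np.hypot(q[:,0]-.583,q[:,1]-.334)<.04];print(len(q),q.mean(0) if len(q) else 0, (q.min(0)+q.max(0))/2 if len(q) else 0)
```

```text
14.1 [0.5802 0.3341 0.1773] x [0.283 0.959 0.008] z [-0.002  0.009 -1.   ] F [-0.39  0.   -0.19] op 0.0853 0.0 [0.42 0.38 0.   1.19 0.01 2.28]
dist [ 0.003  0.    -0.057] rotvec [-0.3 -0.5 -0.4]
[[8.5,[0.0,0.1,1.9],[-0.1,-0.2,-0.1]],[8.5,[0.0,0.1,1.9],[-0.1,-0.2,-0.1]],[8.5,[0.1,0.1,1.9],[-0.1,-0.2,-0.1]]]
1027 [0.58603217 0.33444697 0.09913083] [0.58586556 0.33378935 0.0978632 ]
```

View pics/w1.png

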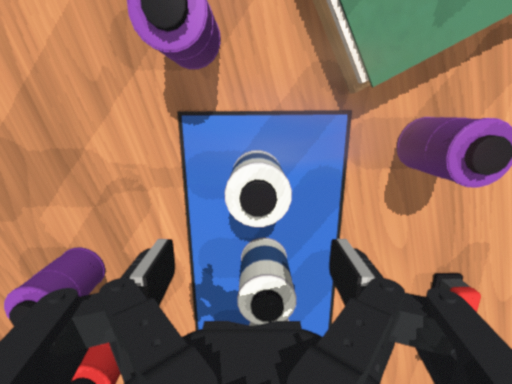

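The wrist view shows the far canister's cap at (258,198), between the fingers at (155,280) and (350,280), with the middle one behind it at (266,300). I go down onto the far one.

Request:
arm_command:
  deltas:
    - [8.5,[0,0.1,1.7],[-0.1,-0.2,-0.1]]
    - [8.5,[0,0.1,1.7],[-0.1,-0.2,-0.1]]
    - [8.5,[0.1,0.1,1.7],[-0.1,-0.2,-0.1]]
    - [8.5,[0,0.1,1.7],[0,0,0]]
    - [8.5,[0,0,1.7],[0,0,0]]
    - [8.5,[0,0,1.7],[0,0,0]]
    - [8.5,[0,0,1.7],[0,0,0]]
    - [8.5,[0,0,1.5],[0,0,0]]
    - [8.5,[0,0,0],[0,0,0]]
  squeeze: 60

```text
clock: 15.28
eef_pos: [0.5831, 0.3339, 0.0413]
orientation: [0.0, 0.799, 0.601, -0.002]
force: [-0.7, 0.8, -0.2]
opening: 0.085
gripper_force: 0.0
```

Request:
arm_command:
  deltas:
    - [0,[0,0,0],[0,0,0]]
    - [0,[0,0,0],[0,0,0]]
    - [0,[0,0,0],[0,0,0]]
    - [0,[0,0,0],[0,0,0]]
    - [0,[0,0,0],[0,0,0]]

```text
clock: 15.9
eef_pos: [0.5855, 0.3349, 0.0444]
orientation: [0.001, 0.799, 0.601, 0.001]
force: [1.7, 0.3, 6.7]
opening: 0.0587
gripper_force: 64.8
```

Request:
arm_command:
  deltas:
    - [0,[0,0,-0.6],[0,0,0]]
    - [0,[0,0,-0.8],[0,0,0]]
    - [0,[0,0,-0.8],[0,0,0]]
    - [0,[0,0,-0.8],[0,0,0]]
    - [0,[0,0,0],[0,0,0]]
    - [0,[0,0,0],[0,0,0]]
    - [0,[0,0,0],[0,0,0]]
    - [0,[0,0,0],[0,0,0]]

```text
clock: 16.9
eef_pos: [0.5842, 0.3344, 0.0727]
orientation: [0.001, 0.799, 0.601, -0.001]
force: [0.3, -0.6, -1.5]
opening: 0.059
gripper_force: 64.8
```

Request:
arm_command:
  deltas:
    - [0,[0,0,0],[0,0,0]]

```text
clock: 17.02
eef_pos: [0.5843, 0.3345, 0.0729]
orientation: [0.001, 0.799, 0.601, -0.001]
force: [-0.4, -0.0, -2.4]
opening: 0.0586
gripper_force: 64.8
```

Request:
arm_command:
  deltas:
    - [0,[0,0,0],[0,0,0]]

```text
clock: 17.15
eef_pos: [0.5844, 0.3345, 0.0731]
orientation: [0.001, 0.799, 0.601, -0.001]
force: [-0.3, 0.5, -2.2]
opening: 0.0589
gripper_force: 64.8
```

Request:
arm_command:
  deltas:
    - [0,[0,0,0.8],[0,0,0]]
    - [0,[0,0,0.8],[0,0,0]]
    - [0,[0,0,0.7],[0,0,0]]
    - [0,[0,0,0.4],[0,0,0]]
    - [0,[0,0,0.2],[0,0,0]]
    - [0,[0,0,0],[0,0,0]]
    - [0,[0,0,0],[0,0,0]]

```text
clock: 18.02
eef_pos: [0.5846, 0.3346, 0.0444]
orientation: [0.001, 0.799, 0.601, -0.0]
force: [0.6, -0.2, -0.7]
opening: 0.0586
gripper_force: 64.8
```

```bash
python3 -c "
from h import *
show()"
```

```text
18.02 [0.5846 0.3346 0.0444] x [ 0.277  0.961 -0.001] z [ 0.    -0.002 -1.   ] F [ 0.59 -0.22 -0.73] op 0.0586 64.8 [ 0.42  0.5  -0.12  0.95 -0.    2.28]
```

Request:
arm_command:
  deltas:
    - [0,[0,0,0.1],[0,0,0]]
    - [6.4,[0,0,0],[0,0,0]]
    - [7.5,[0,0,0],[0,0,0]]
    - [8.5,[0,0,0],[0,0,0]]
    - [8.5,[0,0,0],[0,0,0]]
    - [8.5,[0,0,-2.5],[0,0,0]]
    - [8.5,[0,0,-2.5],[0,0,0]]
    - [8.5,[0,0,-2.5],[0,0,0]]
    - [8.5,[0,0,-2.5],[0,0,0]]
    - [8.5,[0,0,-1.5],[0,0,0]]

```text
clock: 19.27
eef_pos: [0.5851, 0.335, 0.1597]
orientation: [0.001, 0.799, 0.601, 0.0]
force: [-0.7, -0.0, 0.1]
opening: 0.0851
gripper_force: 0.0
```

Request:
arm_command:
  deltas:
    - [8.5,[-2.3,0.2,0],[0,0,0]]
    - [8.5,[-2.3,0.2,0],[0,0,0]]
    - [8.5,[-2.3,0.2,0],[0,0,0]]
    - [8.5,[-2.3,0.2,0],[0,0,0]]
    - [8.5,[-2.2,0.1,0],[0,0,0]]
    - [8.5,[0,0,0],[0,0,0]]

```text
clock: 20.02
eef_pos: [0.5609, 0.2207, 0.1582]
orientation: [0.0, 0.8, 0.6, -0.001]
force: [0.3, -0.0, -1.0]
opening: 0.0848
gripper_force: 0.0
```

Run:
```python
from h import *
show()
im,d=cams.read_camera('wrist');W=pts('wrist',d)
q=W[(W[...,2]>.090)&(W[...,2]<.106)&(d>0)&(im.max(-1)<90)];q=q[np.hypot(q[:,0]-.56,q[:,1]-.223)<.04];print(len(q),(q.min(0)+q.max(0))/2 if len(q) else 0)
im,d=cams.read_camera('scene');W=pts('scene',d)
for r in nets.masks_of('scene','canister_1'):
    q=W[r['region']&(d>0)];c=q[(q[:,2]>.094)];print(r['confidence'],r['rect'],c.mean(0).round(3))
```

```text
20.02 [0.5609 0.2207 0.1582] x [ 0.28   0.96  -0.002] z [-0.001 -0.002 -1.   ] F [ 0.27 -0.   -1.  ] op 0.0848 0.0 [ 0.27  0.29 -0.17  1.11 -0.    2.12]
1222 [0.56352725 0.2230175  0.09745886]
0.91 [198.1, 146.4, 222.7, 181.0] [0.326 0.163 0.098]
0.86 [348.6, 175.2, 378.0, 211.7] [0.782 0.312 0.097]
0.85 [295.2, 149.2, 314.5, 183.0] [0.585 0.329 0.1  ]
0.67 [245.2, 181.4, 268.3, 215.5] [0.541 0.108 0.099]
0.66 [309.3, 126.3, 331.1, 156.5] [0.56  0.493 0.098]
0.65 [220.3, 131.5, 235.7, 163.2] [0.32  0.274 0.098]
0.59 [271.3, 164.8, 294.9, 193.8] [0.562 0.218 0.099]
```

Request:
arm_command:
  deltas:
    - [8.5,[0.2,0.1,1.7],[0,0,0]]
    - [8.5,[0,0,1.7],[0,0,0]]
    - [8.5,[0,0,1.7],[0,0,0]]
    - [8.5,[0,0,1.7],[0,0,0]]
    - [8.5,[0,0,1.7],[0,0,0]]
    - [8.5,[0,0,1.7],[0,0,0]]
    - [8.5,[0,0,1.3],[0,0,0]]
    - [8.5,[0,0,0],[0,0,0]]

```text
clock: 21.18
eef_pos: [0.5618, 0.2238, 0.0419]
orientation: [0.0, 0.799, 0.601, -0.002]
force: [-0.7, -0.5, 0.1]
opening: 0.0849
gripper_force: 0.0
```

Request:
arm_command:
  deltas:
    - [0,[0,0,0],[0,0,0]]
    - [0,[0,0,0],[0,0,0]]
    - [0,[0,0,0],[0,0,0]]
    - [0,[0,0,0],[0,0,0]]
    - [0,[0,0,0],[0,0,0]]

```text
clock: 21.8
eef_pos: [0.5637, 0.2245, 0.0444]
orientation: [0.001, 0.799, 0.601, 0.0]
force: [-3.0, 0.7, 5.3]
opening: 0.0589
gripper_force: 65.6
```

Request:
arm_command:
  deltas:
    - [0,[0,0,-0.6],[0,0,0]]
    - [0,[0,0,-0.8],[0,0,0]]
    - [0,[0,0,-0.8],[0,0,0]]
    - [0,[0,0,-0.8],[0,0,0]]
    - [0,[0,0,0],[0,0,0]]
    - [0,[0,0,0],[0,0,0]]
    - [0,[0,0,0],[0,0,0]]
    - [0,[0,0,0],[0,0,0]]

```text
clock: 22.8
eef_pos: [0.5627, 0.2241, 0.073]
orientation: [0.0, 0.799, 0.601, -0.001]
force: [0.2, 0.4, -5.8]
opening: 0.059
gripper_force: 65.7
```

Request:
arm_command:
  deltas:
    - [0,[0,0,0],[0,0,0]]

```text
clock: 22.92
eef_pos: [0.5628, 0.2241, 0.0731]
orientation: [0.001, 0.799, 0.601, -0.001]
force: [0.3, 0.0, -5.2]
opening: 0.0585
gripper_force: 65.7
```

Request:
arm_command:
  deltas:
    - [0,[0,0,0],[0,0,0]]

```text
clock: 23.05
eef_pos: [0.5629, 0.2241, 0.0733]
orientation: [0.001, 0.799, 0.601, -0.001]
force: [-0.6, 0.1, -6.2]
opening: 0.0589
gripper_force: 65.7
```

The middle canister weighs about 5.8 N against 2.2 N for the far one, so it looks like the full one. I set it down and heft the nearest one.

Request:
arm_command:
  deltas:
    - [0,[0,0,0.8],[0,0,0]]
    - [0,[0,0,0.8],[0,0,0]]
    - [0,[0,0,0.7],[0,0,0]]
    - [0,[0,0,0.4],[0,0,0]]
    - [0,[0,0,0.3],[0,0,0]]
    - [0,[0,0,0],[0,0,0]]
    - [0,[0,0,0],[0,0,0]]

```text
clock: 23.92
eef_pos: [0.5625, 0.224, 0.0445]
orientation: [0.001, 0.799, 0.601, -0.001]
force: [-5.5, -1.9, 4.9]
opening: 0.0589
gripper_force: 66.0
```

Request:
arm_command:
  deltas:
    - [6.4,[0,0,0],[0,0,0]]
    - [7.5,[0,0,0],[0,0,0]]
    - [8.5,[0,0,0],[0,0,0]]
    - [8.5,[0,0,0],[0,0,0]]
    - [8.5,[0,0,-2.5],[0,0,0]]
    - [8.5,[0,0,-2.5],[0,0,0]]
    - [8.5,[0,0,-2.5],[0,0,0]]
    - [8.5,[0,0,-2.5],[0,0,0]]
    - [8.5,[0,0,-1.5],[0,0,0]]

```text
clock: 25.05
eef_pos: [0.5637, 0.2245, 0.1598]
orientation: [0.001, 0.799, 0.601, 0.0]
force: [-0.7, -1.1, 0.9]
opening: 0.0851
gripper_force: 0.0
```

Request:
arm_command:
  deltas:
    - [8.5,[-2.3,0.2,0],[0,0,0]]
    - [8.5,[-2.3,0.2,0],[0,0,0]]
    - [8.5,[-2.3,0.2,0],[0,0,0]]
    - [8.5,[-2.3,0.2,0],[0,0,0]]
    - [8.5,[-2.2,0.1,0],[0,0,0]]
    - [8.5,[0,0,0],[0,0,0]]

```text
clock: 25.8
eef_pos: [0.5387, 0.11, 0.1577]
orientation: [0.0, 0.8, 0.6, -0.002]
force: [-0.5, 0.7, -0.2]
opening: 0.0851
gripper_force: 0.0
```

Run:
```python
from h import *
show()
im,d=cams.read_camera('wrist');W=pts('wrist',d)
for c in [(.54,.111),(.563,.223)]:
    q=W[(W[...,2]>.090)&(W[...,2]<.106)&(d>0)&(im.max(-1)<90)];q=q[np.hypot(q[:,0]-c[0],q[:,1]-c[1])<.04];print(len(q),(q.min(0)+q.max(0))/2 if len(q) else 0)
```

```text
25.8 [0.5387 0.11   0.1577] x [ 0.28   0.96  -0.003] z [-0.002 -0.002 -1.   ] F [-0.52  0.74 -0.24] op 0.0851 0.0 [ 0.08  0.2  -0.29  1.09 -0.    1.94]
1238 [0.54153077 0.11163839 0.09699408]
1872 [0.56220086 0.22138926 0.09925971]
```

Request:
arm_command:
  deltas:
    - [8.5,[0.2,0.1,1.7],[0,0,0]]
    - [8.5,[0,0,1.7],[0,0,0]]
    - [8.5,[0,0,1.7],[0,0,0]]
    - [8.5,[0,0,1.7],[0,0,0]]
    - [8.5,[0,0,1.7],[0,0,0]]
    - [8.5,[0,0,1.7],[0,0,0]]
    - [8.5,[0,0,1.3],[0,0,0]]
    - [8.5,[0,0,0],[0,0,0]]

```text
clock: 26.85
eef_pos: [0.5404, 0.1136, 0.0422]
orientation: [-0.0, 0.799, 0.601, -0.002]
force: [0.5, 0.3, -0.7]
opening: 0.0851
gripper_force: 0.0
```

Request:
arm_command:
  deltas:
    - [0,[0,0,0],[0,0,0]]
    - [0,[0,0,0],[0,0,0]]
    - [0,[0,0,0],[0,0,0]]
    - [0,[0,0,0],[0,0,0]]
    - [0,[0,0,0],[0,0,0]]

```text
clock: 27.48
eef_pos: [0.5426, 0.1138, 0.0446]
orientation: [0.001, 0.799, 0.601, 0.0]
force: [1.0, -0.7, 5.3]
opening: 0.059
gripper_force: 64.7
```

Request:
arm_command:
  deltas:
    - [0,[0,0,-0.6],[0,0,0]]
    - [0,[0,0,-0.8],[0,0,0]]
    - [0,[0,0,-0.8],[0,0,0]]
    - [0,[0,0,-0.8],[0,0,0]]
    - [0,[0,0,0],[0,0,0]]
    - [0,[0,0,0],[0,0,0]]
    - [0,[0,0,0],[0,0,0]]
    - [0,[0,0,0],[0,0,0]]

```text
clock: 28.48
eef_pos: [0.5412, 0.1137, 0.0732]
orientation: [0.0, 0.799, 0.601, -0.001]
force: [-1.2, 0.2, -2.9]
opening: 0.0587
gripper_force: 64.8
```

Request:
arm_command:
  deltas:
    - [0,[0,0,0],[0,0,0]]

```text
clock: 28.6
eef_pos: [0.5414, 0.1138, 0.0733]
orientation: [0.001, 0.799, 0.601, -0.001]
force: [0.6, 0.4, -1.9]
opening: 0.059
gripper_force: 64.8
```

Request:
arm_command:
  deltas:
    - [0,[0,0,0],[0,0,0]]

```text
clock: 28.72
eef_pos: [0.5415, 0.1138, 0.0734]
orientation: [0.001, 0.799, 0.601, -0.001]
force: [0.0, -0.5, -2.2]
opening: 0.0589
gripper_force: 64.8
```

The nearest weighs about 2.3 N, so the middle one is the full one. I set this one down and go back to the middle.

Request:
arm_command:
  deltas:
    - [0,[0,0,0.8],[0,0,0]]
    - [0,[0,0,0.8],[0,0,0]]
    - [0,[0,0,0.7],[0,0,0]]
    - [0,[0,0,0.4],[0,0,0]]
    - [0,[0,0,0.3],[0,0,0]]
    - [0,[0,0,0],[0,0,0]]
    - [0,[0,0,0],[0,0,0]]

```text
clock: 29.6
eef_pos: [0.541, 0.1137, 0.0446]
orientation: [0.0, 0.799, 0.601, -0.001]
force: [-4.3, -0.9, 5.6]
opening: 0.0591
gripper_force: 65.2
```

Request:
arm_command:
  deltas:
    - [6.4,[0,0,0],[0,0,0]]
    - [7.5,[0,0,0],[0,0,0]]
    - [8.5,[0,0,0],[0,0,0]]
    - [8.5,[0,0,0],[0,0,0]]
    - [8.5,[0,0,-2.5],[0,0,0]]
    - [8.5,[0,0,-2.5],[0,0,0]]
    - [8.5,[0,0,-2.5],[0,0,0]]
    - [8.5,[0,0,-2.5],[0,0,0]]
    - [8.5,[0,0,-1.5],[0,0,0]]

```text
clock: 30.72
eef_pos: [0.5422, 0.114, 0.1599]
orientation: [0.001, 0.799, 0.601, 0.0]
force: [-0.5, -0.1, -0.2]
opening: 0.0848
gripper_force: 0.0
```

Request:
arm_command:
  deltas:
    - [8.5,[2.3,-0.2,0],[0,0,0]]
    - [8.5,[2.3,-0.2,0],[0,0,0]]
    - [8.5,[2.3,-0.2,0],[0,0,0]]
    - [8.5,[2.2,-0.2,0],[0,0,0]]
    - [8.5,[2.2,-0.1,0],[0,0,0]]
    - [8.5,[0,0,0],[0,0,0]]

```text
clock: 31.48
eef_pos: [0.5647, 0.2267, 0.1582]
orientation: [0.001, 0.799, 0.602, -0.001]
force: [-0.2, -0.2, 0.4]
opening: 0.0851
gripper_force: 0.0
```

Run:
```python
from h import *
show()
im,d=cams.read_camera('wrist');W=pts('wrist',d)
for c in [(.563,.223)]:
    q=W[(W[...,2]>.090)&(W[...,2]<.106)&(d>0)&(im.max(-1)<90)];q=q[np.hypot(q[:,0]-c[0],q[:,1]-c[1])<.04];print(len(q),(q.min(0)+q.max(0))/2 if len(q) else 0)
```

```text
31.48 [0.5647 0.2267 0.1582] x [ 0.275  0.961 -0.002] z [-0.    -0.002 -1.   ] F [-0.19 -0.17  0.36] op 0.0851 0.0 [ 0.28  0.29 -0.16  1.12 -0.    2.13]
1196 [0.56174883 0.22087852 0.09692959]
```

Request:
arm_command:
  deltas:
    - [8.5,[-0.2,0,1.7],[0,0,0]]
    - [8.5,[-0.2,-0.1,1.7],[0,0,0]]
    - [8.5,[0,0,1.7],[0,0,0]]
    - [8.5,[0,0,1.7],[0,0,0]]
    - [8.5,[0,0,1.7],[0,0,0]]
    - [8.5,[0,0,1.7],[0,0,0]]
    - [8.5,[0,0,1.3],[0,0,0]]
    - [8.5,[0,0,0],[0,0,0]]

```text
clock: 32.52
eef_pos: [0.561, 0.221, 0.0418]
orientation: [0.0, 0.799, 0.601, -0.002]
force: [-0.1, 1.4, 0.1]
opening: 0.085
gripper_force: 0.0
```

Request:
arm_command:
  deltas:
    - [0,[0,0,0],[0,0,0]]
    - [0,[0,0,0],[0,0,0]]
    - [0,[0,0,0],[0,0,0]]
    - [0,[0,0,0],[0,0,0]]
    - [0,[0,0,0],[0,0,0]]
  squeeze: 70

```text
clock: 33.15
eef_pos: [0.5629, 0.2217, 0.0445]
orientation: [0.001, 0.799, 0.601, 0.0]
force: [-1.9, 1.1, 4.9]
opening: 0.0589
gripper_force: 76.4
```

Request:
arm_command:
  deltas:
    - [0,[0,0,-1],[0,0,0]]
    - [0,[0,0,-1.5],[0,0,0]]
    - [0,[0,0,-2],[0,0,0]]
    - [0,[0,0,-2.5],[0,0,0]]
    - [0,[0,0,-2.8],[0,0,0]]
    - [0,[0,0,-2.8],[0,0,0]]
    - [0,[0,0,-2.5],[0,0,0]]
    - [0,[0,0,-2.2],[0,0,0]]
    - [0,[0,0,-1.7],[0,0,0]]
    - [0,[0,0,-1],[0,0,0]]

```text
clock: 34.4
eef_pos: [0.5623, 0.2215, 0.2443]
orientation: [0.001, 0.799, 0.601, -0.0]
force: [0.5, 0.5, -5.8]
opening: 0.0587
gripper_force: 76.5
```

Request:
arm_command:
  deltas:
    - [0,[0,0,0],[0,0,0]]
    - [0,[0,0,0],[0,0,0]]
    - [0,[0,0,0],[0,0,0]]
    - [0,[0,0,0],[0,0,0]]
    - [0,[0,0,0],[0,0,0]]
    - [0,[0,0,0],[0,0,0]]

```text
clock: 35.15
eef_pos: [0.5622, 0.2216, 0.2433]
orientation: [0.001, 0.799, 0.601, -0.001]
force: [0.6, 0.1, -6.2]
opening: 0.0585
gripper_force: 76.5
```

Run:
```python
from h import *
show();rollfit()
im,d=cams.read_camera('scene');cv2.imwrite('pics/end.png',im[...,::-1])
```

```text
35.15 [0.5622 0.2216 0.2433] x [ 0.277  0.961 -0.002] z [-0.    -0.002 -1.   ] F [ 0.6   0.06 -6.21] op 0.0585 76.5 [ 0.27  0.23 -0.06  1.28 -0.    2.12]
roller mid [ 0.5466 -0.3232  0.0497] u [ 0.997  0.082 -0.003] len 0.16577755170821817
```

View pics/end.png

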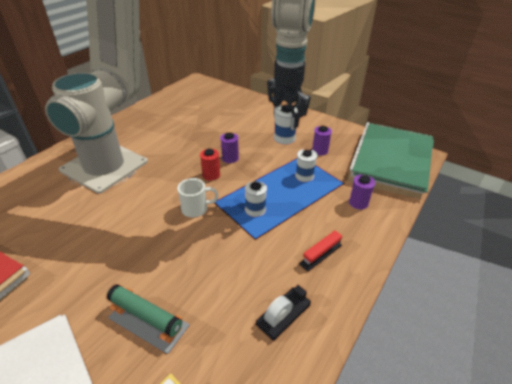

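The full canister is held upright at (286,125). The two lighter ones stand on the mat at (256,198) and (306,165), and the roller lies in the cradle at (145,310).

```bash
python3 -c "
from workcell import sign_off
print(sign_off())"
```

```text
the job is handed in; nothing more can be done
None
```

I handed the job in at about 35 s (the sign-off gave no verdict): the roller lies released in the cradle, the two lighter canisters (each about 2.2 N) stand on the mat, and the full one, the middle canister at about 6 N, is held upright with its underside about 20 cm above the desk.

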